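# Wedge the rocking bobbin chest

## Task

The bobbin chest rocks because its foot below the brass corner plate is too short. Push the orange wedge, thin end first and flat on the table, under that foot until the chest no longer rocks, then press down firmly on the brass plate to prove it, and push the wedge further if the corner still gives. Only push and press: grip or lift nothing, do not shove the chest along or jack it out of level, leave the other things alone, and finish clear with the wedge left in place.

Things in the scene. Friction and masses are not known exactly. Their poses are not given: they have to be found in the camera images.
- chest: Wooden bobbin chest, 228 x 208 mm (its x, y), top at z = 76 mm, two drawers with brass knobs towards the robot, a bobbin rack fixed on its rear left up to 145 mm; 1.3 to 1.9 kg. Origin: plan centre at the level of the feet; x to its back, y to its left. Its wood begins 22 mm above the table; round-ended steel feet, 24 mm thick, at x = +-92, y = +-82 mm. The foot at (-92, -82) is too short
- foot_tip (a point): lowest point of the short foot (front right; a dome of 12 mm radius). While the chest stands level on the other three feet it hangs 5 to 10 mm above the table, differently each time; 1 to 4 N down on the corner above it (more under a fingertip that does not yield sideways) rock the chest by that gap. With the gap filled the corner no longer gives
- corner_plate: brass plate, 64 x 64 x 4 mm, fixed on the chest's top above the short foot: the place to press
- plate_top (a point): centre of the brass plate's upper face, 80 mm above the table while the chest stands level; 78 mm in front of and 68 mm to the right of the chest's origin
- wedge: loose orange wedge lying on its base to the right of the chest, thin end roughly towards the short foot: 140 mm long (x), 46 mm wide (y), 130 g. Origin: centre of its base. Thin end at x = +70 mm, 2.5 mm high; upright thick end at x = -70 mm, 23.5 mm high, falling evenly between. It slides freely at 1 to 1.5 N and needs clearly more (over 3 N) once it bears against the foot
- wedge_ramp: the wedge's sloping face with black ribs. Origin: middle of that face, 13 mm above the wedge's origin; z points out of the face, x down the slope
- wedge_left: thin black rubber side face of the wedge, at its y = +23 mm
- wedge_right: thin black rubber side face of the wedge, at its y = -23 mm
- cone_red: bystander, to be left alone: red cone of thread, 64 mm wide, 135 mm tall; origin at the centre of its underside
- cone_green: bystander, to be left alone: green cone of thread, 64 mm wide, 135 mm tall; origin at the centre of its underside
- button_jar: bystander, to be left alone: amber jar with a metal lid, 64 mm wide, 90 mm tall; origin at the centre of its underside
- mug: bystander, to be left alone: blue mug, 80 mm wide, 90 mm tall; origin at the centre of its underside
- shuttle: bystander, to be left alone: boat-shaped wooden weaving shuttle, 256 x 34 x 29 mm, long axis x; origin at the centre of its underside
- tape_tin: bystander, to be left alone: flat yellow round tin, 56 mm wide, 18 mm tall; origin at the centre of its underside
- brush: bystander, to be left alone: brush, 200 mm long, lying along its x; origin at the centre of its underside
There are look-alikes about, which are no part of the job. What is meant by the wedge is not purple or red, and is the smaller of those in its own colour.

How it is judged (in metres and radians):
On the way, in this order (a step that is already met when the one before it is completed fails the run):
1. the thin end of the wedge is under the short foot (x of foot_tip in the frame of wedge between -0.06 and 0.066 m and y of foot_tip in the frame of wedge between -0.02 and 0.02 m), for 0.1 s.
2. the brass plate is pressed with more than 5 N and the chest stays level on the wedge (all of step 1 and contact force between the fingers and corner_plate above 5 N and angle between chest's own z axis and vertical below 0.016 rad and z of foot_tip in the frame of wedge_ramp below 0.002 m), for 0.2 s.
At the end, for the whole second after the job is handed in: The wedge lies flat (within 0.05 rad) under the short foot, the foot's tip over its slope (within 20 mm of its centre line) and at most 2 mm off the slope; the chest is level within 0.016 rad, within 30 mm of where it stood, and all is at rest (all of step 1 and angle between chest's own z axis and vertical below 0.016 rad and z of foot_tip in the frame of wedge_ramp below 0.002 m and height (world z) of wedge below 0.006 m and angle between wedge's own z axis and vertical below 0.05 rad and distance of chest from where it was at the start of the episode below 0.03 m and linear speed of each of chest, wedge below 0.01 m/s and angular speed of chest below 0.05 rad/s); the robot touches nothing.
It fails at once if the chest is shoved more than 35 mm (distance of chest from where it was at the start of the episode above 0.035 m).
It fails at once if the chest is lifted or tipped (angle between chest's own z axis and vertical above 0.15 rad or height (world z) of chest above 0.02 m).
It fails at once if the wedge is lifted or tipped up (height (world z) of wedge above 0.015 m or angle between wedge's own z axis and vertical above 0.35 rad).
It fails at once if the wedge is pinched between the fingers by its two sides (contact force between the fingers and wedge_left above 1.5 N and contact force between the fingers and wedge_right above 1.5 N).
It fails at once if a bystander is moved more than 30 mm or tipped over (distance of any of cone_red, cone_green, button_jar, mug, shuttle, tape_tin, brush from where it was at the start of the episode above 0.03 m or angle between any of cone_red, cone_green, button_jar, mug, shuttle, tape_tin, brush's own z axis and vertical above 0.5 rad).
It also fails if it takes over 51 s, if anything falls off the work surface, if the arm or the gripper's body presses on something with over 40 N, if the wrist force passes 120 N, or if a joint passes its speed limit or range.

## Robot

A 7-joint arm with a two-finger parallel gripper is mounted at the origin on the work surface. World frame = base frame: x ahead of the robot, y to its left, z up, the work surface at z = 0. Lengths are in mm, angles in rad, forces in N, time in s.
With the tool pointing down it reaches from about 400 to 850 mm from the base axis. Payload 4.5 kg.
Tool frame: the origin (TCP) lies midway between the tips of the shut fingers; the grasp point (between the pads) lies 19 mm behind it; x points along the fingers, y is the direction in which the jaws open and shut, and the axes are right-handed (so a half turn about x gives the same grasp; the last joint's range is limited). The gripper opens to 85 mm and grips with 20 to 120 N. Pads are 22 mm wide; open, the fingers measure 114 mm over their backs; the gripper's body (76 mm by 85 mm) begins 54 mm behind the grasp point. The pads swing forward as they close: fully open they stand 13 mm farther back than shut.
Start: joints at [1.325, 0.689, -0.195, 1.565, 0.157, 0.902, -0.215], TCP at [172.631, -600.71, 231.317] pointing down, gripper open.
Joint ranges: [-3.01, 3.01], [-0.46, 2.08], [-1.47, 1.51], [0.13, 2.56], [-1, 4.14], [0.04, 2.09], [-2.66, 2.66]. Speed limits (rad/s): [2.57, 2.57, 3.14, 3.14, 3.14, 3.14, 3.14].

## Interface

Orientations are given as a rotation vector (axis times angle).
In Python, from cell import bot, eyes, close_job gives the robot as it stands.
- The arm moves only by the tool drive_tool, never from a script. Its argument "deltas" is a list that holds one entry, the list of rows, each a list of 7 numbers: the turn, a rotation vector about the tool's x, y, z in rad, then the shift along the tool's x, y, z in cm, then the finger opening in cm, from 0 to 8.54. In form: [[[rx, ry, rz, tx, ty, tz, jaw], ...]]. A call has 1 to 12 rows; each row is the pose to reach, as a shift and turn from the pose commanded when the call began, along the tool's axes at that moment; what a row does not reach only later rows make up. A row lasts 1/12 s, in which the tool goes at most 41.7 mm and 7.16 degrees, less where a joint would pass 70% of its speed; a pose out of reach is approached as far as the arm can. A call with a gripper value outside its range is refused whole. The fingers move at their own pace and stop on an object; "newtons" is the grip in N (left out, the last holds). Time passes only in rows, so rows that repeat a pose let the fingers close. It gives the time, the measured TCP pose, the force and the opening at its end, in the units of the state.
- bot.observe(): the state, without advancing time (a new reading comes with each control period).
- eyes.snapshot(name): name is "side" or "top"; returns a dict with "color" (400x640x3 uint8, red, green, blue), "range_z" (400x640 float32, mm along the optical axis (not along the pixel's ray), 0 where there is no reading), "intrinsics" (3x3 intrinsics, pixels), "pose" (4x4, takes a point from camera to world coordinates). Camera axes: x right, y down, z forward; pixel columns grow to the right and rows downward; lengths in mm; the calibration is good to about 2 mm. A picture is of the moment at which its call begins.
- close_job(): hands the job in, once; it reports no verdict.
The state is a dict: "time": time; "joint_pos": joint angles; "joint_velocities": joint speeds; "joint_torque": joint torques, N m; "tool_pos": TCP position; "eef_rot": TCP orientation; "wrist_force": force on the tool from outside, world axes, zero at the start; "ft_torque": the same for the moment, N m; "finger_gap": finger opening in mm.
Only numpy, scipy, OpenCV 4.12 (cv2) and the standard library are available. Lean on these libraries where they do the work, as an engineer would, in place of code of your own. Each camera call takes 0.05 s, during which the arm holds its last target. There are 200 camera calls.

## Working session

There is one attempt and no reset: what is moved stays moved. The work goes in short steps, Python scripts to look and compute and a tool call to move; the robot and the scene stay as the last step left them, time stands still between calls to the robot, and variables do not carry over. Pictures are saved under pics/ and viewed, about 8 in all and at most 12, crops included, and the job is handed in when it is done.

Besides the shell and the picture viewer there is one more tool, called in YAML: its name, and indented under it one key for each argument. drive_tool: Moves the arm, as the interface text tells. Its arguments: {"type":"object","properties":{"deltas":{"type":"array","items":{"type":"array","items":{"type":"array","items":{"type":"number"}}}},"newtons":{"type":"number"}},"required":["deltas"]}

```bash
mkdir -p pics; ls
cat > h.py <<'E'
import numpy as np, cv2
from cell import bot, eyes, close_job
from scipy.spatial.transform import Rotation as R
def snap(n):
    s=eyes.snapshot(n); np.savez(f'{n}.npz',**s); return s
def world(s):
    K=s['intrinsics'];z=s['range_z'];v,u=np.mgrid[:400,:640]
    p=np.stack([(u-K[0,2])/K[0,0]*z,(v-K[1,2])/K[1,1]*z,z],-1)
    return p@s['pose'][:3,:3].T+s['pose'][:3,3]
def save(n,im): cv2.imwrite(f'pics/{n}.png',im[...,::-1])
E
python3 - <<'E'
from h import *
o=bot.observe(); print(o)
a=snap('top');b=snap('side')
print(a['pose'],b['pose'],a['intrinsics'])
save('top1',a['color']);save('side1',b['color'])
E
```

```text
pics
{'time': 0.0, 'joint_pos': array([ 1.32479034,  0.69000602, -0.19454581,  1.56632693,  0.15731938,
        0.9025185 , -0.21508334]), 'joint_velocities': array([-7.57171859e-04,  9.38651446e-05,  2.67414127e-04,  1.25845253e-03,
        3.32475427e-04, -1.29491715e-03,  2.03638007e-03]), 'joint_torque': array([ 1.07703452e-04, -5.39601874e+01, -1.26702357e+00, -1.58540279e+01,
        8.88627110e-03,  9.42025596e-03, -8.99115406e-06]), 'tool_pos': array([ 172.3894492 , -600.08184488,  230.47567345]), 'eef_rot': array([ 2.0718171 ,  0.29386596, -2.07262881]), 'wrist_force': array([-0.01487711,  1.32937262,  0.4359921 ]), 'ft_torque': array([-0.07400736,  0.02402324, -0.00359471]), 'finger_gap': 85.39955010263675}
[[-2.72368451e-02 -9.96068230e-01  8.42984878e-02  3.67303435e+02]
 [-9.99512228e-01  2.58476650e-02 -1.75272634e-02 -4.85111728e+01]
 [ 1.52794312e-02 -8.47347566e-02 -9.96286385e-01  1.60369973e+03]
 [ 0.00000000e+00  0.00000000e+00  0.00000000e+00  1.00000000e+00]] [[-8.74851751e-01 -3.47672270e-01  3.37280901e-01  4.77613481e+01]
 [-4.83987109e-01  5.98982719e-01 -6.37946848e-01  7.91175618e+02]
 [ 1.97709975e-02 -7.21348525e-01 -6.92289977e-01  1.01646152e+03]
 [ 0.00000000e+00  0.00000000e+00  0.00000000e+00  1.00000000e+00]] [[493.29088467   0.         321.46147461]
 [  0.         493.29088467 199.04675099]
 [  0.           0.           1.        ]]
```

View pics/top1.png

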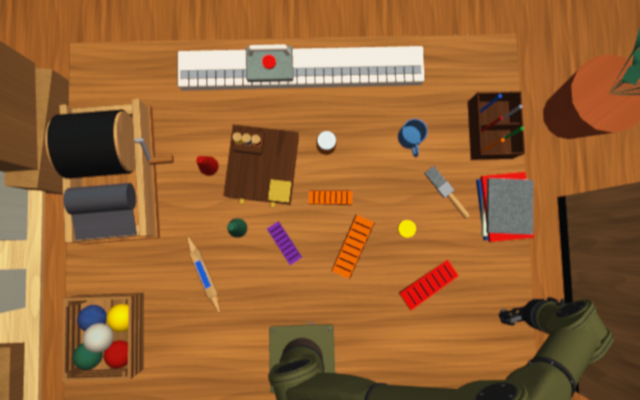

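View pics/side1.png

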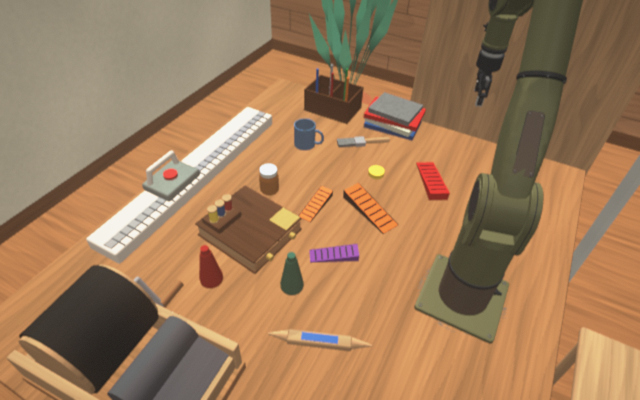

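The top view shows the chest at (262,164) with its brass plate at (280,190). Wedge candidates are small orange (330,198), large orange (353,246), purple (285,243) and red (429,285). By the description it should be the smaller orange one at (330,198), so I'll measure it and check a crop.

```bash
cat > m.py <<'E'
from h import *
def load(n): return dict(np.load(n+'.npz'))
def rect(P): 
    r=cv2.minAreaRect(P[:,:2].astype(np.float32)); return np.round(r[0],1),np.round(r[1],1),round(r[2],1)
def comps(s,lo,hi,zmin=-10,minn=60):
    W=world(s); h=cv2.cvtColor(s['color'],cv2.COLOR_RGB2HSV)
    m=cv2.inRange(h,np.array(lo),np.array(hi))
    n,l,st,c=cv2.connectedComponentsWithStats(cv2.morphologyEx(m,cv2.MORPH_CLOSE,np.ones((5,5))))
    return [(c[i],W[(l==i)&(s['range_z']>0)]) for i in range(1,n) if st[i,4]>minn]
E
python3 - <<'E'
from m import *
for n in ['top','side']:
    s=load(n); W=world(s)
    for nm,lo,hi in [('orange',(8,200,150),(16,255,255)),('yellow',(20,120,120),(32,255,255))]:
        for c,P in comps(s,lo,hi):
            P=P[(P[:,2]<110)&(P[:,0]>200)]
            if len(P)>40: print(n,nm,c.round(),len(P),rect(P),P[:,2].min().round(1),P[:,2].max().round(1))
    m=(abs(W[...,2]-76)<6)&(W[...,0]>350)&(W[...,0]<750)&(W[...,1]>-50)&(W[...,1]<330)
    l=cv2.connectedComponentsWithStats(m.astype(np.uint8)); 
    i=1+np.argmax(l[2][1:,4]); P=W[l[1]==i]; print(n,'chest',len(P),rect(P),P[:,2].mean())
    tab=W[(abs(W[...,2])<12)&(abs(W[...,0]-500)<100)&(abs(W[...,1]+150)<200)]; print('table z',np.median(tab[:,2]))
a=load('top')['color'][140:260,200:400];b=load('side')['color'][170:290,230:430]
save('crop1',np.vstack([cv2.resize(x,None,fx=3,fy=2.5,interpolation=cv2.INTER_CUBIC) for x in(a,b)]))
E
```

```text
top orange [330. 197.] 667 (array([ 508.7, -104.9]), array([144.3,  48.5]), 88.0) -7.1 30.2
top orange [353. 246.] 1259 (array([ 347.8, -172.4]), array([ 64.4, 203.7]), 64.7) -6.5 42.6
top yellow [279. 191.] 485 (array([518.9,  56.5]), array([68.5, 84. ]), 81.8) 49.4 89.4
top yellow [ 24. 304.] 1154 (array([ 411.6, 1237.9]), array([177.1, 418.8]), 89.4) -609.7 -568.1
top yellow [407. 228.] 279 (array([ 401.1, -351.5]), array([62.2, 58.5]), 88.6) -6.3 27.9
top chest 3647 (array([611.8, 111.4]), array([209. , 229.9]), 81.8) 76.99531860344608
table z 1.0167523242380412
side yellow [376. 171.] 188 (array([ 404.2, -357.2]), array([56.8, 85.6]), 21.2) -3.7 22.3
side yellow [284. 218.] 353 (array([527.2,  55. ]), array([69.7, 69.5]), 83.6) 72.9 84.0
side chest 3528 (array([612.3, 114.4]), array([211.4, 232.5]), 82.1) 76.39765880448671
table z -0.15756066078824915
```

View pics/crop1.png

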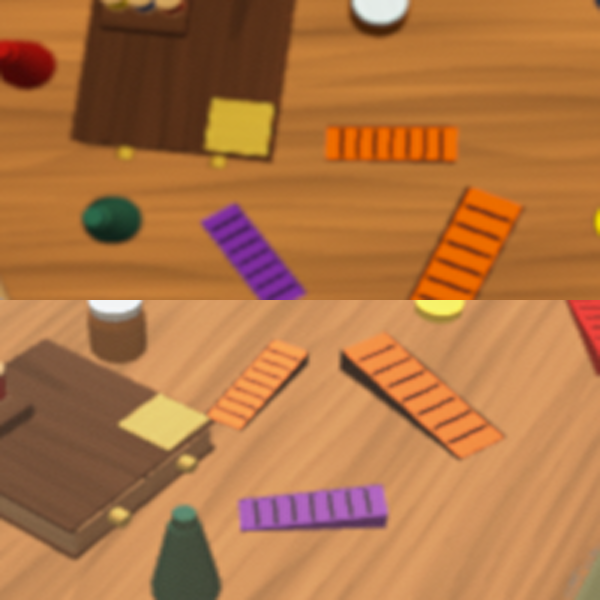

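The crop confirms it: the smaller orange wedge's thin end faces the brass corner and its thick end is to the right. Foot tip is about (509, 45), and the wedge runs along +y at x ≈ 509. Next I plan the approach in the tool frame.

```bash
cat > plan.py <<'E'
from h import *
def plan(target,cur=None,Rt=None):
    o=bot.observe(); Rm=R.from_rotvec(o['eef_rot'])
    d=Rm.inv().apply(np.array(target)-o['tool_pos'])/10
    print('pos',o['tool_pos'].round(1),'t',o['time'],'F',o['wrist_force'].round(1),'gap',o['finger_gap'])
    print('axes xyz(cols)\n',Rm.as_matrix().round(3)); print('shift cm',d.round(2))
    if Rt is not None: print('turn',(Rm.inv()*R.from_matrix(Rt)).as_rotvec().round(4))
E
python3 - <<'E'
from plan import *
for sy in (1,-1):
    x=np.array([0,0,-1.]);y=np.array([sy,0,0.]);Rt=np.stack([x,y,np.cross(x,y)],1)
    plan([509,-205,100],Rt=Rt)
E
```

```text
pos [ 172.4 -600.2  230.6] t 0.1 F [ 0.8 -1.  -0.5] gap 85.68813579264028
axes xyz(cols)
 [[-0.001  0.276 -0.961]
 [ 0.002 -0.961 -0.276]
 [-1.    -0.002  0.   ]]
shift cm [ 13.1  -28.66 -43.27]
turn [-1.2909e+00 -9.0000e-04  1.5000e-03]
pos [ 172.4 -600.2  230.6] t 0.1 F [ 0.8 -1.  -0.5] gap 85.68813579264028
axes xyz(cols)
 [[-0.001  0.276 -0.961]
 [ 0.002 -0.961 -0.276]
 [-1.    -0.002  0.   ]]
shift cm [ 13.1  -28.66 -43.27]
turn [1.8507e+00 1.6000e-03 1.0000e-03]
```

drive_tool:
  deltas:
    - [[-1.29, 0, 0, 9, -28.7, -43.3, 1.5], [-1.29, 0, 0, 9, -28.7, -43.3, 1.5], [-1.29, 0, 0, 9, -28.7, -43.3, 1.5], [-1.29, 0, 0, 9, -28.7, -43.3, 1.5], [-1.29, 0, 0, 9, -28.7, -43.3, 1.5], [-1.29, 0, 0, 9, -28.7, -43.3, 1.5], [-1.29, 0, 0, 9, -28.7, -43.3, 1.5], [-1.29, 0, 0, 9, -28.7, -43.3, 1.5], [-1.29, 0, 0, 9, -28.7, -43.3, 1.5], [-1.29, 0, 0, 9, -28.7, -43.3, 1.5], [-1.29, 0, 0, 9, -28.7, -43.3, 1.5], [-1.29, 0, 0, 9, -28.7, -43.3, 1.5]]

```text
time: 1.1
tool_pos: [492.8, -224.1, 145.3]
eef_rot: [1.209, 1.21, -1.209]
wrist_force: [0.2, -1.0, -0.7]
finger_gap: 14.7
```

drive_tool:
  deltas:
    - [[0, 0, 0, 0, 0, 0, 1.5], [0, 0, 0, 0, 0, 0, 1.5]]

```text
time: 1.27
tool_pos: [493.9, -222.1, 145.5]
eef_rot: [1.207, 1.213, -1.204]
wrist_force: [-0.4, -0.5, -0.2]
finger_gap: 15.0
```

Run:
```python
from plan import *
x=np.array([0,0,-1.]);y=np.array([1,0,0.]);Rt=np.stack([x,y,np.cross(x,y)],1)
plan([509,-205,10],Rt=Rt)
```

```text
pos [ 493.9 -222.1  145.5] t 1.2667 F [-0.4 -0.5 -0.2] gap 14.964276966383567
axes xyz(cols)
 [[ 0.     1.     0.006]
 [ 0.002  0.006 -1.   ]
 [-1.     0.    -0.002]]
shift cm [13.55  1.51 -1.68]
turn [ 0.0055 -0.002  -0.0004]
```

drive_tool:
  deltas:
    - [[0, 0, 0, 3, 1.5, 0.5, 1.5], [0, 0, 0, 6, 1.5, 0, 1.5], [0, 0, 0, 10, 1.5, -0.8, 1.5], [0, 0, 0, 12.5, 1.5, -1.7, 1.5], [0, 0, 0, 13.5, 1.5, -1.7, 1.5], [0, 0, 0, 13.5, 1.5, -1.7, 1.5], [0, 0, 0, 13.5, 1.5, -1.7, 1.5]]

```text
time: 1.85
tool_pos: [506.9, -210.3, 11.4]
eef_rot: [1.21, 1.207, -1.212]
wrist_force: [-0.4, -0.4, 0.5]
finger_gap: 15.0
```

Run:
```python
from m import *
from plan import plan
s=snap('side');t=snap('top'); plan([509,-100,10])
for c,P in comps(t,(8,200,150),(16,255,255)):
    P=P[(P[:,2]<110)&(P[:,0]>200)]
    if len(P)>40: print(c.round(),len(P),rect(P))
save('c2',np.vstack([cv2.resize(x,None,fx=3,fy=2.5,interpolation=cv2.INTER_CUBIC) for x in(t['color'][140:260,200:400],s['color'][130:250,230:430])]))
```

```text
pos [ 508.  -210.5   12.6] t 1.95 F [-0.2 -0.5 -0.2] gap 15.163168827172925
axes xyz(cols)
 [[ 0.003  1.    -0.003]
 [-0.002 -0.003 -1.   ]
 [-1.     0.003  0.002]]
shift cm [  0.24   0.06 -11.05]
[330. 197.] 666 (array([ 508.2, -104.9]), array([144.1,  49.2]), 88.8)
[351. 246.] 1081 (array([ 348.5, -170.7]), array([ 60.9, 203.6]), 64.6)
```

View pics/c2.png

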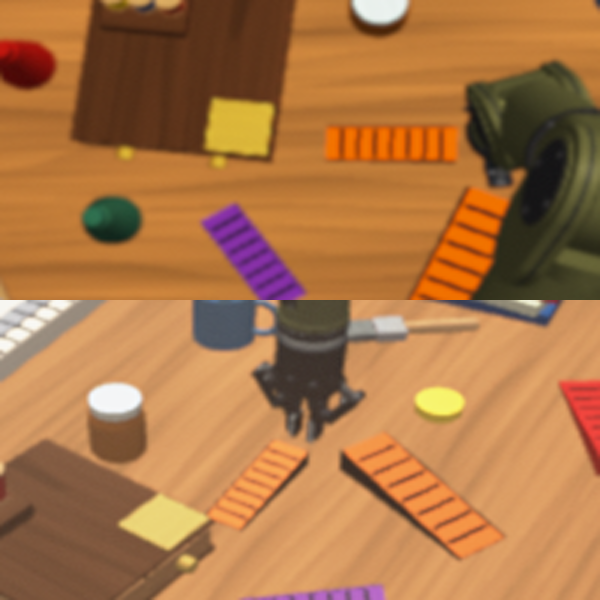

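The fingers are down just behind the wedge's thick end, at (500,175) in the upper crop and (305,430) in the lower, and clear of the big wedge. Now I push along +y.

drive_tool:
  deltas:
    - [[0, 0, 0, 0.3, 0.1, -0.7, 1.5], [0, 0, 0, 0.3, 0.1, -1.4, 1.5], [0, 0, 0, 0.3, 0.1, -2.0, 1.5], [0, 0, 0, 0.3, 0.1, -2.6, 1.5], [0, 0, 0, 0.3, 0.1, -3.3, 1.5], [0, 0, 0, 0.3, 0.1, -4.0, 1.5], [0, 0, 0, 0.3, 0.1, -4.8, 1.5], [0, 0, 0, 0.3, 0.1, -5.6, 1.5], [0, 0, 0, 0.3, 0.1, -6.4, 1.5], [0, 0, 0, 0.3, 0.1, -7.2, 1.5], [0, 0, 0, 0.3, 0.1, -7.7, 1.5], [0, 0, 0, 0.3, 0.1, -8.0, 1.5]]

```text
time: 2.95
tool_pos: [508.3, -127.4, 7.9]
eef_rot: [1.209, 1.21, -1.209]
wrist_force: [0.3, -0.2, 0.6]
finger_gap: 14.9
```

Run:
```python
from m import *
from plan import plan
s=snap('side');t=snap('top'); plan([509,-80,10])
for c,P in comps(t,(8,200,150),(16,255,255)):
    P=P[(P[:,2]<110)&(P[:,0]>200)]
    if len(P)>40: print(c.round(),len(P),rect(P),P.min(0),P.max(0))
W=world(s)
h=cv2.cvtColor(s['color'],cv2.COLOR_RGB2HSV);m=(h[...,0]>5)&(h[...,0]<18)&(h[...,1]>140)&(h[...,2]>200)&(W[...,0]>470)&(W[...,0]<550)&(W[...,1]<60)&(W[...,1]>-150)
P=W[m];print('side',len(P),rect(P),P.min(0),P.max(0))
```

```text
pos [ 508.3 -127.7    7.9] t 3.05 F [0.1 0.4 0.9] gap 15.172345698081486
axes xyz(cols)
 [[-0.     1.     0.   ]
 [ 0.001  0.    -1.   ]
 [-1.    -0.    -0.001]]
shift cm [-0.21  0.07 -4.77]
[309. 199.] 559 (array([505.1, -39.9]), array([ 49.4, 132.8]), 0.7) [ 480.36973538 -106.57577156   -8.50918006] [530.02764092  26.26091246  41.08197759]
side 440 (array([505.4, -52.3]), array([ 62.5, 177.1]), 11.3) [ 470.44112078 -139.9304345    -4.53771532] [542.79233569  34.32749124  71.80169691]
```

drive_tool:
  deltas:
    - [[0, 0, 0, 0, 0, -0.5, 1.5], [0, 0, 0, 0, 0, -1, 1.5], [0, 0, 0, 0, 0, -1.4, 1.5], [0, 0, 0, 0, 0, -1.8, 1.5], [0, 0, 0, 0, 0, -2.1, 1.5], [0, 0, 0, 0, 0, -2.4, 1.5], [0, 0, 0, 0, 0, -2.6, 1.5], [0, 0, 0, 0, 0, -2.8, 1.5], [0, 0, 0, 0, 0, -3.0, 1.5], [0, 0, 0, 0, 0, -3.2, 1.5]]

```text
time: 3.88
tool_pos: [508.2, -96.7, 7.9]
eef_rot: [1.21, 1.208, -1.21]
wrist_force: [0.0, -2.2, -0.1]
finger_gap: 15.0
```

drive_tool:
  deltas:
    - [[0, 0, 0, 0, 0, -0.2, 1.5], [0, 0, 0, 0, 0, -0.4, 1.5]]

```text
time: 4.05
tool_pos: [508.2, -92.9, 7.9]
eef_rot: [1.21, 1.208, -1.211]
wrist_force: [0.1, -2.3, 0.1]
finger_gap: 15.1
```

drive_tool:
  deltas:
    - [[0, 0, 0, 0, 0, -0.2, 1.5], [0, 0, 0, 0, 0, -0.4, 1.5]]

```text
time: 4.22
tool_pos: [507.9, -90.3, 7.9]
eef_rot: [1.209, 1.207, -1.213]
wrist_force: [0.2, -5.2, 0.8]
finger_gap: 15.3
```

Run:
```python
from m import *
from plan import plan
s=snap('side');t=snap('top'); plan([509,-80,10])
for c,P in comps(t,(8,200,150),(16,255,255),minn=30):
    P=P[(P[:,2]<60)&(P[:,0]>200)]
    if len(P)>30: print(c.round(),len(P),rect(P),P.min(0),P.max(0))
save('c3',np.vstack([cv2.resize(x,None,fx=3,fy=2.5,interpolation=cv2.INTER_CUBIC) for x in(t['color'][140:260,200:400],s['color'][160:280,200:400])]))
```

```text
pos [508.  -89.6   8. ] t 4.3167 F [-0.1 -4.  -0. ] gap 14.72398123256118
axes xyz(cols)
 [[-0.001  1.    -0.002]
 [-0.002 -0.002 -1.   ]
 [-1.    -0.001  0.002]]
shift cm [-0.21  0.09 -0.96]
[299. 200.] 340 (array([504.6,   9.5]), array([ 49.4, 105.8]), 0.6) [480.24850257 -43.15216017  -7.72207698] [529.87013833  62.24763877  58.8701946 ]
[360. 245.] 389 (array([ 342.3, -189.1]), array([ 29.8, 197.5]), 64.9) [ 248.96911786 -242.10666991   -4.27374417] [ 434.2247476  -154.85742126   41.00671512]
```

View pics/c3.png

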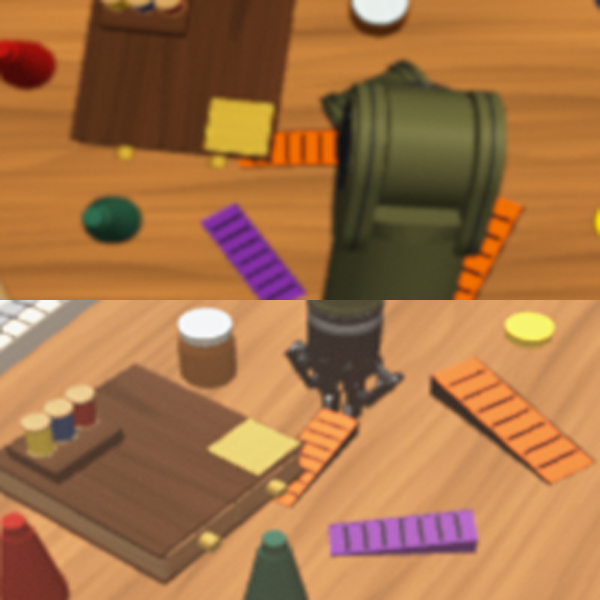

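Force rose from about 2 N to 4–5 N, so the wedge is bearing on the foot. The view shows the wedge's thin end under the brass corner, visible at (245,160) in the upper crop. I'll push slightly further to seat it, then back off.

drive_tool:
  deltas:
    - [[0, 0, 0, 0, 0, -0.15, 1.5], [0, 0, 0, 0, 0, -0.3, 1.5], [0, 0, 0, 0, 0, -0.3, 1.5]]

```text
time: 4.57
tool_pos: [507.8, -86.9, 7.9]
eef_rot: [1.209, 1.208, -1.212]
wrist_force: [-0.7, -4.8, -0.2]
finger_gap: 15.1
```

```bash
cat > chest.py <<'E'
from m import *
def chest(n='side'):
    s=snap(n);W=world(s)
    m=(abs(W[...,2]-76)<6)&(W[...,0]>350)&(W[...,0]<750)&(W[...,1]>-10)&(W[...,1]<330)
    l=cv2.connectedComponentsWithStats(m.astype(np.uint8),connectivity=4); i=1+np.argmax(l[2][1:,4]); mm=cv2.erode((l[1]==i).astype(np.uint8),np.ones((3,3)))>0
    h=cv2.cvtColor(s['color'],cv2.COLOR_RGB2HSV)
    P=W[l[1]==i];Q=W[mm&(h[...,2]<150)]
    A=np.c_[Q[:,:2]-[612,113],np.ones(len(Q))];k=np.linalg.lstsq(A,Q[:,2],rcond=None)[0]
    print(n,rect(P),'slope',k[:2].round(4),'z',k[2].round(2))
E
python3 - <<'E'
from chest import *
chest();chest('top')
print(bot.observe()['wrist_force'],bot.observe()['tool_pos'])
E
```

```text
side (array([612.2, 115.4]), array([210.8, 232.6]), 81.1) slope [-0.002   0.0012] z 76.32
top (array([611.3, 112.6]), array([208.2, 229.7]), 81.2) slope [-0.0021  0.0008] z 77.0
[-0.41254305 -5.11066488  0.02396694] [507.7938891  -86.93502022   7.95154179]
```

Chest is level and has moved only about 1 mm. Retreat, rise, go over the plate.

drive_tool:
  deltas:
    - [[0, 0, 0, 0, 0, 1, 1.5], [0, 0, 0, 0, 0, 3, 1.5], [0, 0, 0, -1, 0, 4, 1.5], [0, 0, 0, -5, 0, 4, 1.5], [0, 0, 0, -9, 0, 3, 0.5], [0, 0, 0, -10.5, 0.5, 0, 0], [0, 0, 0, -10.5, 1, -4, 0], [0, 0, 0, -10.5, 1.8, -8, 0], [0, 0, 0, -10.5, 1.8, -12, 0], [0, 0, 0, -10.5, 1.8, -14.3, 0], [0, 0, 0, -10.5, 1.8, -14.3, 0], [0, 0, 0, -10.5, 1.8, -14.3, 0]]

```text
time: 5.67
tool_pos: [526.4, 60.1, 113.1]
eef_rot: [1.208, 1.212, -1.205]
wrist_force: [0.2, -1.0, 0.1]
finger_gap: -0.0
```

Run:
```python
from chest import *
from plan import plan
plan([526,56,82]); s=snap('side');t=snap('top')
for c,P in comps(t,(8,200,150),(16,255,255),minn=30):
    P=P[(P[:,2]<60)&(P[:,0]>200)]
    if len(P)>30: print(c.round(),len(P),rect(P),P.min(0),P.max(0))
```

```text
pos [526.4  60.1 113.1] t 5.6667 F [ 0.2 -1.   0.1] gap -0.03523012200448026
axes xyz(cols)
 [[ 0.001  1.     0.004]
 [ 0.002  0.004 -1.   ]
 [-1.     0.001 -0.002]]
shift cm [ 3.11 -0.04  0.42]
[317. 196.] 131 (array([513.8, -63. ]), array([59.2, 36.9]), 48.8) [481.67162631 -78.90875238  -5.91548406] [530.51830158 -33.23397049  32.02457438]
[353. 246.] 1265 (array([ 347.5, -172.5]), array([ 65. , 202.9]), 64.7) [ 245.52874939 -239.17094371   -4.46173188] [ 447.71360385 -104.16925766   41.87454901]
```

drive_tool:
  deltas:
    - [[0, 0, 0, 1.5, 0, 0.4, 0], [0, 0, 0, 2.6, 0, 0.4, 0], [0, 0, 0, 3.1, 0, 0.4, 0], [0, 0, 0, 3.1, 0, 0.4, 0]]

```text
time: 6.1
tool_pos: [525.7, 51.5, 80.9]
eef_rot: [1.21, 1.208, -1.214]
wrist_force: [0.2, 0.5, 0.9]
finger_gap: 0.2
```

drive_tool:
  deltas:
    - [[0, 0, 0, 0.1, 0, 0, 0], [0, 0, 0, 0.2, 0, 0, 0]]

```text
time: 6.27
tool_pos: [526.8, 52.9, 80.3]
eef_rot: [1.211, 1.208, -1.21]
wrist_force: [-0.6, -0.8, 1.2]
finger_gap: 0.1
```

drive_tool:
  deltas:
    - [[0, 0, 0, 0.1, 0, 0, 0], [0, 0, 0, 0.1, 0, 0, 0]]

```text
time: 6.43
tool_pos: [526.8, 53.0, 79.9]
eef_rot: [1.21, 1.207, -1.209]
wrist_force: [-0.9, -1.3, 5.7]
finger_gap: -0.1
```

drive_tool:
  deltas:
    - [[0, 0, 0, 0.1, 0, 0, 0], [0, 0, 0, 0.1, 0, 0, 0]]

```text
time: 6.6
tool_pos: [526.9, 53.0, 79.8]
eef_rot: [1.21, 1.207, -1.209]
wrist_force: [-3.4, -2.4, 14.3]
finger_gap: 0.0
```

14 N with only 0.1 mm of give: firm. I hold it briefly and check the tilt.

drive_tool:
  deltas:
    - [[0, 0, 0, 0.05, 0, 0, 0], [0, 0, 0, 0.05, 0, 0, 0], [0, 0, 0, 0.05, 0, 0, 0], [0, 0, 0, 0.05, 0, 0, 0], [0, 0, 0, 0.05, 0, 0, 0]]

```text
time: 7.02
tool_pos: [526.9, 52.9, 79.7]
eef_rot: [1.21, 1.206, -1.209]
wrist_force: [-2.9, -1.2, 17.6]
finger_gap: -0.1
```

Run:
```python
from chest import *
chest();chest('top')
o=bot.observe();print(o['wrist_force'],o['tool_pos'],o['time'])
```

```text
side (array([611.4, 115.8]), array([212. , 230.9]), 80.7) slope [-0.0008  0.0005] z 76.16
top (array([611.2, 112.5]), array([208.1, 229.5]), 81.0) slope [-0.0019 -0.0017] z 77.06
[-3.00981719 -2.35660107 18.17222844] [526.843655    52.93988225  79.71157187] 7.1167
```

The corner held under 18 N. Lift clear and check.

drive_tool:
  deltas:
    - [[0, 0, 0, -0.4, 0, 0, 0], [0, 0, 0, -1, 0, 0, 0], [0, 0, 0, -4, 0, 0, 0], [0, 0, 0, -8, 0, 0, 0], [0, 0, 0, -11, 0, 5, 0], [0, 0, 0, -12, 0, 9, 0], [0, 0, 0, -12, 0, 13, 0], [0, 0, 0, -12, -4, 17, 0], [0, 0, 0, -12, -4, 21, 0], [0, 0, 0, -12, -4, 25, 0], [0, 0, 0, -12, -4, 25, 0], [0, 0, 0, -12, -4, 25, 0]]

```text
time: 8.12
tool_pos: [484.4, -203.6, 197.5]
eef_rot: [1.214, 1.202, -1.22]
wrist_force: [-0.2, -0.6, 0.5]
finger_gap: 0.2
```

Run:
```python
from chest import *
chest();chest('top');s=load('side');t=load('top')
for c,P in comps(t,(8,200,150),(16,255,255),minn=30):
    P=P[(P[:,2]<60)&(P[:,0]>200)]
    if len(P)>30: print(c.round(),len(P),rect(P),P.min(0),P.max(0))
print(bot.observe()['wrist_force'],bot.observe()['tool_pos'])
save('c4',np.vstack([cv2.resize(x,None,fx=3,fy=2.5,interpolation=cv2.INTER_CUBIC) for x in(t['color'][140:260,200:400],s['color'][160:280,200:400])]))
```

```text
side (array([612., 116.]), array([210.4, 233.6]), 81.3) slope [-0.0007  0.0005] z 76.37
top (array([610.6, 112.7]), array([208.5, 229.2]), 81.1) slope [-0.0028 -0.002 ] z 76.91
[304. 199.] 513 (array([504.3,  -6.8]), array([ 49.9, 144.2]), 1.0) [479.22975929 -78.75198864  -7.89041613] [530.25483137  65.01102032  58.87443488]
[353. 246.] 1265 (array([ 347.8, -172.6]), array([ 64.7, 204.2]), 64.6) [ 245.49388942 -239.459144     -5.92377295] [ 448.15019113 -104.18235673   40.73336239]
[0.07664159 1.26226344 0.06777686] [ 486.06013252 -197.10371284  197.67337215]
```

View pics/c4.png

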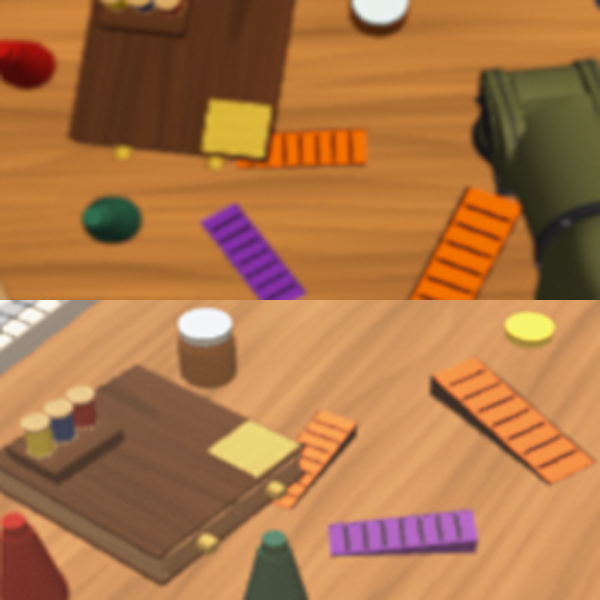

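```bash
python3 -c "
from cell import close_job
print(close_job())"
```

```text
the job is handed in; nothing more can be done
None
```

I pushed the small orange wedge thin end first under the short foot, and the job is handed in with no verdict reported. The push force rose from about 2 N to 5 N when the wedge met the foot, and I went about 3 mm further to seat it. I then pressed the brass plate with 14 to 18 N and the corner gave only about 0.2 mm, so no further push was needed.

**Last checks, from the final pictures and readings:**
- **Wedge:** it lies flat with the foot about 18 mm in from its thin end and about 4 mm off its centre line.
- **Chest:** it is level within about 0.004 rad and moved about 1 to 2 mm, close to the limit of the camera calibration.
- **Arm:** it is clear of everything. I moved none of the bystanders that I could see in the last crop, though the mug, brush and shuttle were outside it.

No check failed. The two cameras differ by about 3 mm on the chest's position, which does not affect the result.

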